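Tip the coaster over in its turner

TASK

The coaster lying in the little rocking tray is wood side up: turn it over so that it ends cork side up, flat on the tray's far leaf. First take the glass out from behind the tray, where that leaf comes down, and stand it upright on the middle of the coaster stack; then tip the tray steadily right over onto its far stop and let go; it is easiest to start with its blue tab and change to the orange one half-way. Never touch the loose coaster itself, and leave the other things on the desk where they are.

Things in the scene. Friction and masses are not known exactly. Their poses are not given: they have to be found in the camera images.
- hinge (a point): middle of the hinge axis of the turner's fixed dark steel stand, 30 mm above the desk. y is the hinge axis; x is level and points from the tray's near leaf to the side where the far leaf comes down
- stand: the fixed stand, origin on the desk under the hinge, axes as hinge. A flat plate with two low side rails (22 mm high, 10 mm wide, 90 mm apart inside) that reach 126 mm to +x and carry the far leaf when it is down. At the start the glass stands on the desk between the rails
- turner (a joint): angle of the rocking tray about the hinge, rad: 0 at the start, 1.518 (87 degrees) on the far stop; grows as the near leaf rises and the far leaf comes down on the hinge's +x side. 0.4 kg; the hinge is stiff (0.35 N m of friction), so the tray stays at any angle where it is let go and one can change tabs half-way
- blue_tab (a point): grip point in the middle of the flat blue tab on the far leaf's end, 30 mm out from the leaf: plate 110 mm wide (along the hinge), 54 mm long, 8 mm thick. Axes equal hinge's at joint 0 and turn with the tray. At joint 0 the point is 2 mm to -x of the hinge and 147 mm above it, and the tab points up, leaning 20 degrees to -x; as the tray tips it leans over to +x (67 degrees to +x at 1.518)
- orange_tab (a point): grip point in the middle of the same kind of tab, orange, on the near leaf's end (30 mm out, 110 x 54 x 8 mm, axes likewise). At joint 0 it is 140 mm to -x of the hinge and 48 mm above it, the tab lying only 27 degrees above level; at 0.75 rad the tab points up, leaning 20 degrees to -x, at 1.518 it leans 24 degrees to +x. To pinch either tab, point the gripper along the plate and turn with the tray
- landing (a point): middle of the far leaf's inner face, 58 mm from the hinge; moves with the tray. The tray is an L of two plywood leaves 118 mm long, 110 mm wide, 75 degrees apart, with 14 mm side walls and a tab on each end. At joint 0 the near leaf runs to -x, rising 18 degrees, and the far leaf stands almost vertical, its end 148 mm above the desk; at 1.518 the far leaf is level and the near leaf leans 15 degrees over it
- coaster_mid (a point): centre of the loose square coaster, 92 x 92 x 9 mm, 0.06 kg, dark wood on its +z face and light cork on its -z face. At the start it lies wood up on the near leaf, 66 mm from the hinge. When the tray is tipped it slides down into the corner, stands on edge, and tumbles onto the far leaf, cork up, only near the very end of the swing
- coaster: the same coaster, origin at its centre
- tumbler_mid (a point): centre (half-way up) of the glass tumbler: 100 mm high, 62 mm across at the rim, 58 mm at the foot, about 0.2 kg, z axis up
- tumbler: the same tumbler, origin at the centre of its foot
- stack_top (a point): centre of the top face of the brown wooden coaster stack, 100 x 100 mm and 40 mm high, loose, 0.5 kg; the glass goes on it
- stack: the coaster stack, origin at the centre of its underside
- tin: bystander: round aluminium tin with twist cap, 88 mm across, 62 mm high; origin at the centre of its underside
- dispenser: bystander: stainless steel tape dispenser, 140 x 58 mm, 80 mm high; origin at the centre of its underside
- cup: bystander: white espresso cup, 62 mm across, 55 mm high; origin at the centre of its underside

How it is judged:
On the way, in this order (a step that is already met when the one before it is completed fails the run):
1. the glass stands upright on the coaster stack, let go, with the tray not yet tipped (horizontal distance between tumbler_mid and stack_top below 0.025 m and z of tumbler_mid in the frame of stack_top between 0.044 and 0.056 m and angle between tumbler_mid's own z axis and vertical below 0.1 rad and contact force between the fingers and tumbler below 0.05 N and value of joint turner below 0.15 rad), for 0.2 s.
2. the tray is being tipped, with the coaster still riding in its corner (value of joint turner between 0.8 and 1.3 rad and distance between coaster_mid and hinge below 0.075 m), for 0.1 s.
3. the coaster lies cork up on the far leaf (angle between coaster's own z axis and vertical above 3 rad and horizontal distance between coaster_mid and landing below 0.022 m), for 0.2 s.
At the end, for the whole second after the job is handed in: the tray rests on its far stop (joint above 1.46), the coaster lies cork up (within about 8 degrees of flat) with its centre within 22 mm of the middle of the far leaf, the glass stands upright on the stack with its axis within 25 mm of the stack's centre, all at rest and let go (all of step 3 and horizontal distance between tumbler_mid and stack_top below 0.025 m and z of tumbler_mid in the frame of stack_top between 0.044 and 0.056 m and angle between tumbler_mid's own z axis and vertical below 0.1 rad and value of joint turner above 1.46 rad and linear speed of each of coaster, tumbler below 0.02 m/s); the robot touches nothing.
It fails at once if the tray was flung or jerked over (faster than 2 rad/s) (velocity of joint turner above 2 rad/s or velocity of joint turner below -2 rad/s).
It fails at once if the robot touched the loose coaster (contact force between any of the fingers, the arm and coaster above 0.5 N).
It fails at once if the glass was tipped over (angle between tumbler_mid's own z axis and vertical above 0.6 rad).
It fails at once if the stack, tin, tape dispenser or cup was shoved more than 30 mm (distance of any of stack, tin, dispenser, cup from where it was at the start of the episode above 0.03 m).
It also fails if it takes over 72 s, if anything falls off the work surface, if the arm or the gripper's body presses on something with over 40 N, if the wrist force passes 120 N, or if a joint passes its speed limit or range.

ROBOT

A 6-joint arm with a two-finger parallel gripper is mounted at the origin on the work surface. World frame = base frame: x ahead of the robot, y to its left, z up, the work surface at z = 0. Lengths are in m, angles in rad, forces in N, time in s.
With the tool pointing down it reaches from about 0.3 to 0.775 m from the base axis. Payload 14.6 kg.
Tool frame: the origin (TCP) lies at the very end of the fingers, on their centre line; the grasp point (between the pads) lies 19 mm behind it; z points along the fingers, y is the line along which they close (so a half turn about z gives the same grasp; the last joint's range is limited). The gripper opens to 94 mm and grips with 3 to 60 N. Pads are 16 mm wide; open, the fingers measure 119 mm over their backs; the gripper's body (75 mm by 177 mm) begins 78 mm behind the grasp point.
Start: joints at [-1.331, 0.3, 1.521, -0, 1.321, -0.067], TCP at [0.166, -0.524, 0.205] pointing down, gripper open.
Joint ranges: [-3.03, 3.03], [-0.79, 2.21], [0.23, 2.52], [-1.04, 4.18], [0, 3.07], [-2.55, 2.55]. Speed limits (rad/s): [2.22, 2.22, 2.57, 3.14, 3.14, 3.14].

INTERFACE

Orientations are given as [roll, pitch, yaw] about the fixed x, y, z axes, in that order (R = Rz(yaw) Ry(pitch) Rx(roll)).
In Python, from station import ctrl gives the robot as it stands. The module is installed in compiled form; this text tells all that it offers.
- The arm moves only by the tool play_rows, never from a script. Its argument "commands" is a list of rows, each a list of 7 numbers: the shift along the tool's x, y, z in m, then the turn, a rotation vector about the tool's x, y, z in degrees, then the closure, from -1 (fully open) to 1 (shut). A call has 1 to 20 rows; each row shifts and turns the commanded pose from where the row before left it, along the tool's axes as they then stand; what a row does not reach is not made up. A row lasts 1/12 s, in which the tool goes at most 41.7 mm and 7.16 degrees, less where a joint would pass 70% of its speed; a pose out of reach is approached as far as the arm can. A call is refused whole if a number of a shift passes 0.0417 or a number of a turn 7.16, either way. A call with a gripper value outside its range is refused whole. The fingers move at their own pace and stop on an object; "force" is the grip in N (left out, the last holds). Time passes only in rows, so rows that do not move let the fingers close. It gives the time, the measured TCP pose, the force, the opening and the grip force at its end, in the units of the state.
- ctrl.get_obs(): the state, without advancing time (a new reading comes with each control period).
- ctrl.camera(name): name is "side" or "top"; returns the picture (420x560x3 uint8, blue, green, red); there is no depth.
- ctrl.camera_model(name): a dict with "fx", "fy", "cx", "cy" (pixels), "rvec" (rotation vector, rad) and "tvec" (3), from world to camera coordinates, as OpenCV has them. Camera axes: x right, y down, z forward; pixel columns grow to the right and rows downward; lengths in m; the calibration is good to about 2 mm. A picture is of the moment at which its call begins. camera_model takes no time and is no camera call.
- ctrl.hand_in(): hands the job in; it is judged then, once.
The state is a dict: "time_s": time; "qpos": joint angles; "joint_vel": joint speeds; "tau": joint torques, N m; "ee_pos": TCP position; "eef_rot": TCP orientation; "force": force on the tool from outside, world axes, zero at the start; "moment": the same for the moment, N m; "grip_width": finger opening in m; "grip_force": force on a finger pad.
Only numpy, scipy, OpenCV 4.12 (cv2) and the standard library are available. Lean on these libraries where they do the work, as an engineer would, in place of code of your own. Each camera call takes 0.05 s, during which the arm holds its last target. There are 200 camera calls.

## Working session

There is one attempt and no reset: what is moved stays moved. The work goes in short steps, Python scripts to look and compute and a tool call to move; the robot and the scene stay as the last step left them, time stands still between calls to the robot, and variables do not carry over. Pictures are saved under pics/ and viewed, at most 10 in all, crops included, and the job is handed in when it is done.

Besides the shell and the picture viewer there is one more tool, called after "Emit:" by a JSON object that holds its "method" and its "body". play_rows: Moves the arm, as the interface text tells. Its arguments: {"type":"object","properties":{"commands":{"type":"array","items":{"type":"array","items":{"type":"number"}}},"force":{"type":"number"}},"required":["commands"]}

```bash
mkdir -p pics; python3 - <<'E'
from station import ctrl
import cv2
for n in("side","top"):
    cv2.imwrite(f"pics/{n}0.png",ctrl.camera(n)); print(n,ctrl.camera_model(n))
print(ctrl.get_obs())
E
```

```text
side {'fx': 425.3362631089441, 'fy': 425.3362631089441, 'cx': 282.366827948785, 'cy': 207.6828625989058, 'rvec': array([ 0.16494111, -2.84262576,  1.18882795]), 'tvec': array([0.47919839, 0.13417733, 1.10666041])}
top {'fx': 421.1690093137406, 'fy': 421.1690093137406, 'cx': 281.5648225976611, 'cy': 217.6247568970128, 'rvec': array([ 2.11707423, -2.16261521,  0.1705762 ]), 'tvec': array([0.01830504, 0.52639224, 0.96844966])}
{'time_s': 0.1, 'qpos': array([-1.33058589e+00,  3.00377674e-01,  1.52151920e+00, -1.60567031e-05,
        1.32070339e+00, -6.66185352e-02]), 'joint_vel': array([ 0.00084407, -0.0024855 , -0.00106233,  0.00084045, -0.00038624,
        0.00112411]), 'tau': array([ 2.62324866e-03, -5.32645583e+01, -3.53284228e+01,  7.10226805e-02,
        2.34808191e-02, -6.68615644e-05]), 'ee_pos': array([ 0.16604747, -0.52408757,  0.20496376]), 'eef_rot': array([-3.14058625e+00, -5.15569559e-05,  3.06832926e-01]), 'force': array([-0.24686008, -1.07776389, -0.66227229]), 'moment': array([ 0.03911238, -0.01974792, -0.01297759]), 'grip_force': 0.0, 'grip_width': 0.094076868170339}
```

View pics/side0.png

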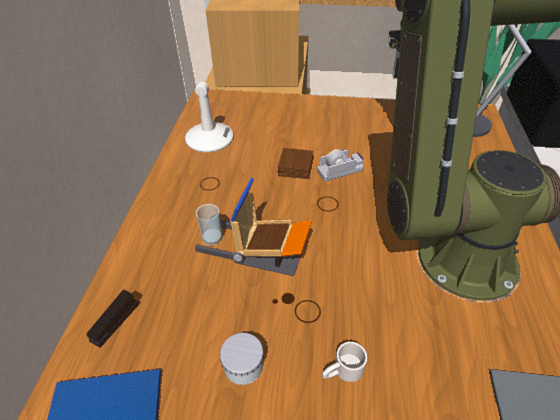

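View pics/top0.png

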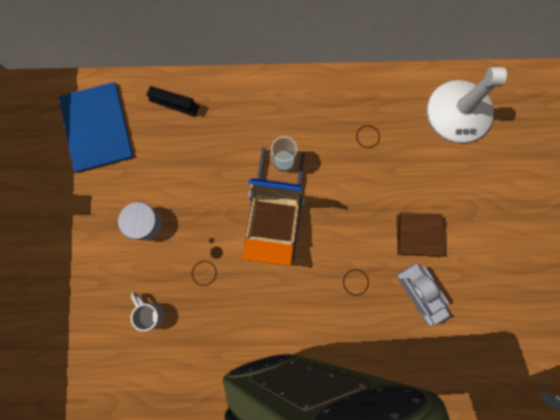

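The side view shows the glass at about (209,224), the tray at (270,235) with its blue tab at (243,200) and orange tab at (297,238), and the stack at (296,163). The top view shows the glass at about (284,153), the blue tab at (276,184), the orange tab at (269,251), the stack at (421,234) and the dispenser at (425,294).

```bash
cat > h.py <<'E'
import numpy as np, cv2
from scipy.spatial.transform import Rotation as Ro
from station import ctrl
def cam(n):
    m=ctrl.camera_model(n);R=Ro.from_rotvec(m["rvec"]).as_matrix();return m,R,-R.T@m["tvec"]
def ray(n,p):
    m,R,c=cam(n);d=R.T@np.array([(p[0]-m["cx"])/m["fx"],(p[1]-m["cy"])/m["fy"],1]);return c,d/np.linalg.norm(d)
def plane(n,p,z):
    c,d=ray(n,p);return c+d*(z-c[2])/d[2]
def tri(ps,pt):
    A=0;b=0;rs=[ray("side",ps),ray("top",pt)]
    for c,d in rs:
        M=np.eye(3)-np.outer(d,d);A=A+M;b=b+M@c
    x=np.linalg.solve(A,b);return x,[np.linalg.norm(np.cross(d,x-c)) for c,d in rs]
def mask(im,lo,hi,box):
    h=cv2.inRange(cv2.cvtColor(im,cv2.COLOR_BGR2HSV),lo,hi);o=np.zeros_like(h);x,y,X,Y=box;o[y:Y,x:X]=h[y:Y,x:X]
    c=max(cv2.findContours(o,cv2.RETR_EXTERNAL,cv2.CHAIN_APPROX_NONE)[0],key=cv2.contourArea)
    return c
def cen(c): m=cv2.moments(c);return np.array([m["m10"],m["m01"]])/m["m00"]
E
python3 - <<'E'
from h import *
np.set_printoptions(precision=4,suppress=True)
s=cv2.imread("pics/side0.png");t=cv2.imread("pics/top0.png")
B=((105,150,60),(130,255,255));O=((5,200,150),(15,255,255))
r={}
for nm,col,bs,bt in(("blue",B,(225,170,262,225),(240,172,312,195)),("orange",O,(278,215,316,260),(236,232,302,268))):
    cs,ct=mask(s,*col,bs),mask(t,*col,bt)
    print(nm,cen(cs),cen(ct),*tri(cen(cs),cen(ct)))
    for c in(cs,ct): print(cv2.contourArea(c),cv2.boxPoints(cv2.minAreaRect(c)).round(1).tolist(),cv2.approxPolyDP(c,3,True)[:,0].tolist())
a=cv2.resize(s[140:260,180:320],None,fx=4,fy=4,interpolation=3)
b=cv2.resize(t[130:190,250:330],None,fx=5,fy=5,interpolation=3);c=cv2.resize(t[205:265,390:455],None,fx=4,fy=4,interpolation=3)
im=np.zeros((600,800,3),np.uint8);im[:480,:400]=cv2.resize(s[140:260,190:290],None,fx=4,fy=4,interpolation=3);im[:300,400:]=b;im[310:550,410:670]=c
cv2.imwrite("pics/z.png",im)
E
```

```text
blue [241.2607 199.6853] [275.2434 184.413 ] [0.5778 0.0194 0.1719] [np.float64(0.0006078539052664706), np.float64(0.0006078539052663473)]
89.5 [[229.89999389648438, 219.5], [250.39999389648438, 177.1999969482422], [253.10000610351562, 178.5], [232.60000610351562, 220.8000030517578]] [[252, 178], [231, 220]]
194.5 [[249.5, 183.39999389648438], [250.39999389648438, 177.5], [300.6000061035156, 185.1999969482422], [299.70001220703125, 191.10000610351562]] [[250, 180], [260, 185], [300, 189], [299, 185]]
orange [296.5045 237.9498] [267.0642 252.255 ] [0.4415 0.0421 0.0756] [np.float64(0.0003083693247225569), np.float64(0.0003083693247226987)]
570.5 [[281.1000061035156, 254.6999969482422], [294.29998779296875, 215.10000610351562], [311.3999938964844, 220.8000030517578], [298.20001220703125, 260.3999938964844]] [[309, 220], [292, 224], [282, 255], [301, 252]]
932.0 [[241.39999389648438, 259.1000061035156], [244.39999389648438, 238.3000030517578], [292.5, 245.1999969482422], [289.6000061035156, 265.8999938964844]] [[246, 240], [243, 259], [289, 265], [291, 245]]
```

View pics/z.png

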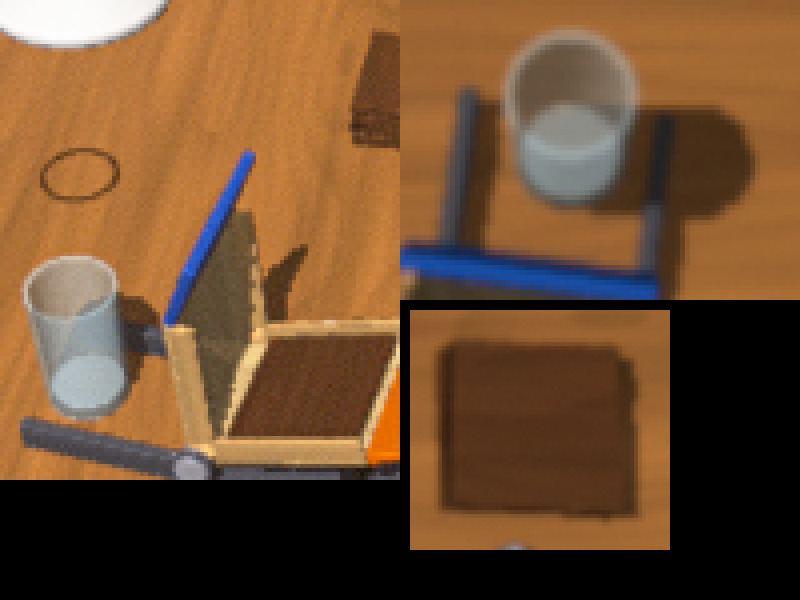

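Zoomed crops. Top view: the rim centre is at about (284.2,149.4), the foot centre at about (284,160), and the stack's top face centre at about (421.5,234). Side view: the rim centre is at about (207.8,212) and the foot centre at about (212,236).

```bash
python3 - <<'E'
from h import *
np.set_printoptions(precision=4,suppress=True)
print("rim",*tri((207.8,212),(284.2,149.4)),"foot",*tri((212.2,236.3),(284,160.2)))
print("rim plane",plane("top",(284.2,149.4),.1),plane("side",(207.8,212),.1),"foot",plane("side",(212.2,236.3),.003),plane("top",(284,160.2),.003))
e=[plane("top",p,z) for p,z in(((246,240),.065),((291,245),.065),((243,259),.088),((289,265),.088))]
for a,b in((0,1),(2,3)):
    d=e[a]-e[b];print("orange yaw",np.arctan2(-d[0],d[1]),np.linalg.norm(d))
a,b=plane("top",(250.,180),.2),plane("top",(299.5,187),.2);d=a-b;print("blue",np.arctan2(-d[0],d[1]),np.linalg.norm(d))
s=cv2.imread("pics/side0.png");t=cv2.imread("pics/top0.png")
im=np.zeros((500,800,3),np.uint8);im[:400,:400]=cv2.resize(s[140:190,270:320],None,fx=8,fy=8,interpolation=3);im[:480,400:]=cv2.resize(t[205:265,395:445],None,fx=8,fy=8,interpolation=3)
cv2.imwrite("pics/z2.png",im)
E
```

```text
rim [ 0.6774 -0.0023  0.0976] [np.float64(0.0006952664759507769), np.float64(0.0006952664759507156)] foot [ 0.679  -0.0024  0.0029] [np.float64(0.0016904817382247242), np.float64(0.001690481738224669)]
rim plane [ 0.6773 -0.0022  0.1   ] [0.6757 0.0002 0.1   ] foot [ 0.6771 -0.002   0.003 ] [ 0.6807 -0.0024  0.003 ]
orange yaw -0.132227583604036 0.10510932485652427
orange yaw -0.1503511073052095 0.10439884367705216
blue -0.16532300309336082 0.10225824265900173
```

View pics/z2.png

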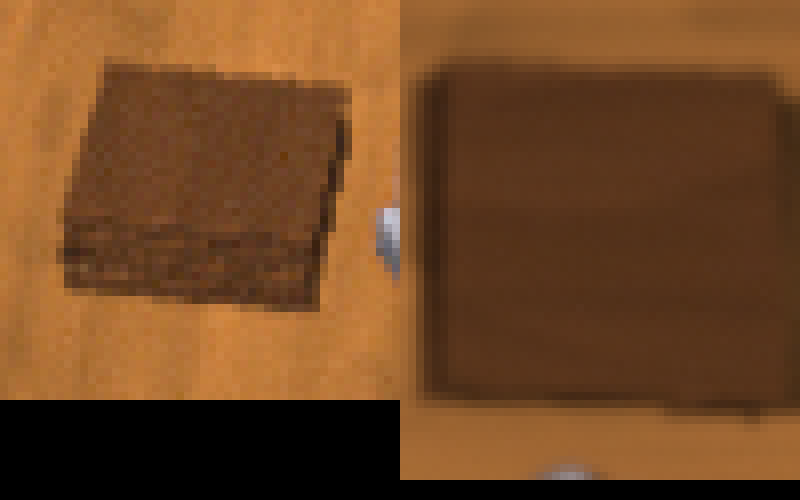

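Side stack top-face corners give a centre of about (296.2,159), and the top-view face centre is about (421.7,234.4). The tab points agree with the text (138 mm apart, z 0.172 and 0.076).

```bash
cat >> h.py <<'E'
np.set_printoptions(precision=4,suppress=True)
def pose():
    o=ctrl.get_obs();return o["ee_pos"],Ro.from_euler("xyz",o["eef_rot"]),o
def need(p,R):
    """shift in the present tool axes, then turn (deg) in them; and shift in the axes after the turn"""
    q,S,o=pose();d=np.array(p)-q
    print("shift(tool now)",S.inv().apply(d),"turn",(S.inv()*R).as_rotvec(degrees=True),"shift after turn",R.inv().apply(d))
E
python3 - <<'E'
from h import *
print("stack",*tri((296.2,159),(421.7,234.4)),plane("top",(421.7,234.4),.04),plane("side",(296.2,159),.04))
for a,b in(((263.6,147.6),(260,179)),((303.6,153),(299.6,183))):
    d=plane("top",a,.022)-plane("top",b,.022);print("rail",np.arctan2(d[1],d[0]))
need((.6775,-.002,.16),Ro.from_euler("xyz",(np.pi,0,-.155)))
E
```

```text
stack [ 0.4787 -0.3285  0.0337] [np.float64(0.0012204302383134397), np.float64(0.0012204302383134532)] [ 0.4793 -0.3264  0.04  ] [ 0.4768 -0.3203  0.04  ]
rail -0.12443291870977789
rail -0.1571015919102143
shift(tool now) [ 0.6453 -0.3432  0.0453] turn [-0.0573  0.0104 26.4611] shift after turn [ 0.4247 -0.5948  0.045 ]
```

Emit:
{"method": "play_rows", "body": {"commands": [[0, 0, -0.018, 0, 0, 6.6, -1], [0, 0, -0.018, 0, 0, 6.6, -1], [0, 0, -0.018, 0, 0, 6.6, -1], [0, 0, -0.018, 0, 0, 6.6, -1]]}}

```text
time_s: 0.43
ee_pos: [0.166, -0.5241, 0.278]
eef_rot: [-3.141, 0.0, -0.16]
force: [0.7, 0.4, 0.1]
grip_width: 0.0941
grip_force: 0.0
```

Emit:
{"method": "play_rows", "body": {"commands": [[0.021, -0.03, 0, 0, 0, 0, -1], [0.021, -0.03, 0, 0, 0, 0, -1], [0.021, -0.03, 0, 0, 0, 0, -1], [0.021, -0.03, 0, 0, 0, 0, -1], [0.021, -0.03, 0, 0, 0, 0, -1], [0.021, -0.03, 0, 0, 0, 0, -1], [0.021, -0.03, 0, 0, 0, 0, -1], [0.021, -0.03, 0, 0, 0, 0, -1], [0.021, -0.03, 0, 0, 0, 0, -1], [0.021, -0.03, 0, 0, 0, 0, -1], [0.021, -0.03, 0, 0, 0, 0, -1], [0.021, -0.03, 0, 0, 0, 0, -1], [0.021, -0.03, 0, 0, 0, 0, -1], [0.021, -0.03, 0, 0, 0, 0, -1], [0.021, -0.03, 0, 0, 0, 0, -1], [0.021, -0.03, 0, 0, 0, 0, -1], [0.021, -0.03, 0, 0, 0, 0, -1], [0.021, -0.03, 0, 0, 0, 0, -1], [0.021, -0.03, 0, 0, 0, 0, -1], [0, 0, 0, 0, 0, 0, -1]]}}

```text
time_s: 2.1
ee_pos: [0.65, -0.0177, 0.2752]
eef_rot: [-3.141, 0.003, -0.15]
force: [0.4, -0.0, -0.6]
grip_width: 0.0943
grip_force: 0.0
```

```bash
python3 - <<'E'
from h import *
print(pose()[2]["qpos"],pose()[2]["time_s"]);need((.6775,-.002,.046),Ro.from_euler("xyz",(np.pi,0,-.155)))
E
```

```text
[-0.0838  0.4992  1.0869  0.0008  1.558   1.6369] 2.1
shift(tool now) [ 0.0254 -0.0194  0.2292] turn [-0.0385  0.1465  0.2929] shift after turn [ 0.0247 -0.0197  0.2292]
```

Emit:
{"method": "play_rows", "body": {"commands": [[0.0125, -0.01, 0, 0, 0, 0, -1], [0.0125, -0.01, 0, 0, 0, 0, -1], [0, 0, 0.026, 0, 0, 0, -1], [0, 0, 0.026, 0, 0, 0, -1], [0, 0, 0.026, 0, 0, 0, -1], [0, 0, 0.026, 0, 0, 0, -1], [0, 0, 0, 0, 0, 0, -1]]}}

```text
time_s: 2.68
ee_pos: [0.6734, -0.0064, 0.1674]
eef_rot: [3.141, 0.009, -0.154]
force: [0.2, -0.4, -0.7]
grip_width: 0.0941
grip_force: 0.0
```

```bash
python3 - <<'E'
from h import *
need((.6775,-.002,.046),Ro.from_euler("xyz",(np.pi,0,-.155)))
s,t=ctrl.camera("side"),ctrl.camera("top")
im=np.zeros((480,800,3),np.uint8);im[:,:400]=cv2.resize(s[100:280,150:300],(400,480));im[:,400:]=cv2.resize(t[90:270,200:350],(400,480))
cv2.imwrite("pics/g.png",im)
E
```

```text
shift(tool now) [ 0.0045 -0.0051  0.1214] turn [0.0471 0.5068 0.0542] shift after turn [ 0.0034 -0.005   0.1214]
```

View pics/g.png

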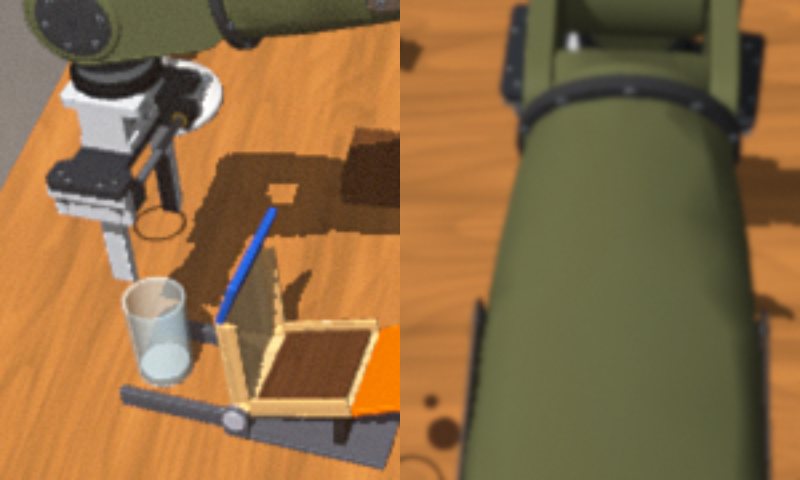

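The side crop shows the open fingers straddling the glass line above its rim at about (155,285 in crop), clear of the tray. The top view is blocked by the arm.

Emit:
{"method": "play_rows", "body": {"commands": [[0.004, -0.005, 0.013, 0, 0, 0, -1], [0, 0, 0.018, 0, 0, 0, -1], [0, 0, 0.018, 0, 0, 0, -1], [0, 0, 0.018, 0, 0, 0, -1], [0, 0, 0.018, 0, 0, 0, -1], [0, 0, 0.018, 0, 0, 0, -1], [0, 0, 0.018, 0, 0, 0, -1], [0, 0, 0, 0, 0, 0, -1], [0, 0, 0, 0, 0, 0, 0], [0, 0, 0, 0, 0, 0, 0.5], [0, 0, 0, 0, 0, 0, 1], [0, 0, 0, 0, 0, 0, 1], [0, 0, 0, 0, 0, 0, 1], [0, 0, 0, 0, 0, 0, 1], [0, 0, 0, 0, 0, 0, 1]], "force": 15}}

```text
time_s: 4.03
ee_pos: [0.6807, -0.0019, 0.0533]
eef_rot: [-3.141, -0.001, -0.154]
force: [-0.5, 1.2, 6.5]
grip_width: 0.0625
grip_force: 15.0
```

Emit:
{"method": "play_rows", "body": {"commands": [[0, 0, -0.005, 0, 0, 0, 1], [0, 0, -0.01, 0, 0, 0, 1], [0, 0, -0.015, 0, 0, 0, 1], [0, 0, -0.015, 0, 0, 0, 1], [0, 0, -0.015, 0, 0, 0, 1], [0, 0, -0.015, 0, 0, 0, 1], [0, 0, -0.015, 0, 0, 0, 1], [0, 0, -0.015, 0, 0, 0, 1], [0, 0, -0.01, 0, 0, 0, 1], [0, 0, -0.005, 0, 0, 0, 1], [0, 0, 0, 0, 0, 0, 1], [0, 0, 0, 0, 0, 0, 1]]}}

```text
time_s: 5.03
ee_pos: [0.6801, -0.002, 0.1719]
eef_rot: [3.142, 0.001, -0.154]
force: [0.2, -0.6, -3.4]
grip_width: 0.0627
grip_force: 15.0
```

```bash
python3 - <<'E'
from h import *
o=pose()[2];print(o["force"],o["grip_width"],o["ee_pos"]);need((.478,-.3235,.1733),Ro.from_euler("xyz",(np.pi,0,-.155)))
s=ctrl.camera("side");cv2.imwrite("pics/l.png",cv2.resize(s[60:280,130:330],None,fx=2,fy=2))
E
```

```text
[ 0.1636 -0.5662 -3.4287] 0.06267007248527576 [ 0.6801 -0.002   0.1719]
shift(tool now) [-0.1504  0.3487 -0.0013] turn [0.0034 0.046  0.058 ] shift after turn [-0.15    0.3489 -0.0014]
```

View pics/l.png

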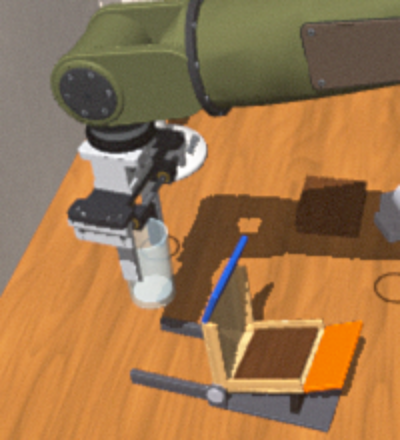

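The glass is held upright well above the tray, foot at about (150,292 in crop).

Emit:
{"method": "play_rows", "body": {"commands": [[0, 0.012, 0, 0, 0, 0, 1], [0, 0.025, 0, 0, 0, 0, 1], [0, 0.025, 0, 0, 0, 0, 1], [0, 0.025, 0, 0, 0, 0, 1], [-0.015, 0.025, 0, 0, 0, 0, 1], [-0.015, 0.025, 0, 0, 0, 0, 1], [-0.015, 0.025, 0, 0, 0, 0, 1], [-0.015, 0.025, 0, 0, 0, 0, 1], [-0.015, 0.025, 0, 0, 0, 0, 1], [-0.015, 0.025, 0, 0, 0, 0, 1], [-0.015, 0.025, 0, 0, 0, 0, 1], [-0.015, 0.025, 0, 0, 0, 0, 1], [-0.015, 0.025, 0, 0, 0, 0, 1], [-0.01, 0.025, 0, 0, 0, 0, 1], [-0.005, 0.012, 0, 0, 0, 0, 1], [0, 0, 0, 0, 0, 0, 1], [0, 0, 0, 0, 0, 0, 1]]}}

```text
time_s: 6.5
ee_pos: [0.4782, -0.3241, 0.1721]
eef_rot: [-3.141, 0.0, -0.155]
force: [0.4, 0.8, -2.8]
grip_width: 0.0622
grip_force: 15.0
```

```bash
python3 - <<'E'
from h import *
need((.478,-.3235,.0933),Ro.from_euler("xyz",(np.pi,0,-.155)))
s=ctrl.camera("side");t=ctrl.camera("top")
im=np.zeros((480,800,3),np.uint8);im[:,:400]=cv2.resize(s[70:214,240:360],(400,480));im[:,400:]=cv2.resize(t[190:310,370:470],(400,480))
cv2.imwrite("pics/p.png",im)
E
```

```text
shift(tool now) [-0.0003 -0.0005  0.0788] turn [-0.0299  0.0238 -0.0159] shift after turn [-0.0003 -0.0005  0.0788]
```

View pics/p.png

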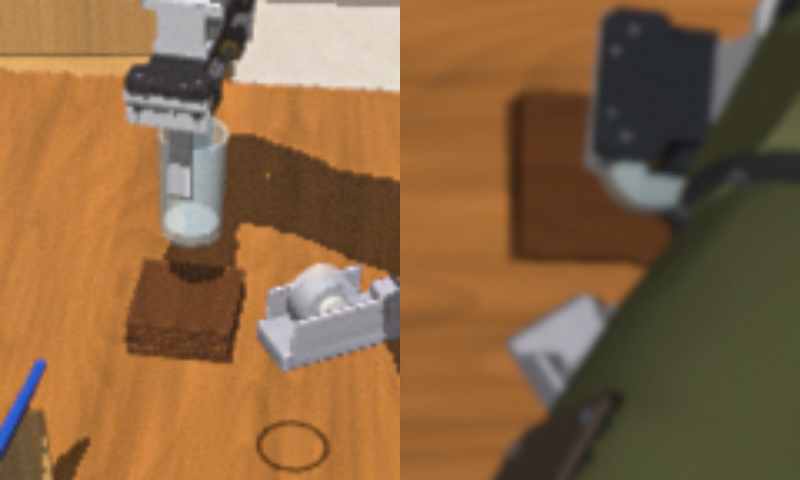

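The glass hangs upright over the stack's middle (foot at about (190,230) in the crop, stack top at (187,295)), clear of the dispenser.

Emit:
{"method": "play_rows", "body": {"commands": [[0, 0, 0.01, 0, 0, 0, 1], [0, 0, 0.015, 0, 0, 0, 1], [0, 0, 0.015, 0, 0, 0, 1], [0, 0, 0.015, 0, 0, 0, 1], [0, 0, 0.01, 0, 0, 0, 1], [0, 0, 0.005, 0, 0, 0, 1], [0, 0, 0.003, 0, 0, 0, 1], [0, 0, 0, 0, 0, 0, 1], [0, 0, 0, 0, 0, 0, 1]]}}

```text
time_s: 7.35
ee_pos: [0.4789, -0.3239, 0.1]
eef_rot: [3.141, -0.001, -0.154]
force: [0.2, 0.4, -2.1]
grip_width: 0.0622
grip_force: 15.0
```

Emit:
{"method": "play_rows", "body": {"commands": [[0, 0, 0.002, 0, 0, 0, 1], [0, 0, 0.002, 0, 0, 0, 1], [0, 0, 0, 0, 0, 0, 1], [0, 0, 0, 0, 0, 0, 1]]}}

```text
time_s: 7.68
ee_pos: [0.4785, -0.3239, 0.0955]
eef_rot: [3.142, -0.0, -0.154]
force: [-0.7, 0.4, -1.3]
grip_width: 0.0627
grip_force: 15.0
```

Emit:
{"method": "play_rows", "body": {"commands": [[0, 0, 0.0015, 0, 0, 0, 1], [0, 0, 0, 0, 0, 0, 1], [0, 0, 0, 0, 0, 0, 1], [0, 0, 0, 0, 0, 0, 1]]}}

```text
time_s: 8.02
ee_pos: [0.4786, -0.3239, 0.094]
eef_rot: [3.142, -0.0, -0.154]
force: [0.5, -0.3, -1.5]
grip_width: 0.0625
grip_force: 15.0
```

Emit:
{"method": "play_rows", "body": {"commands": [[0, 0, 0.001, 0, 0, 0, 1], [0, 0, 0.001, 0, 0, 0, 1], [0, 0, 0, 0, 0, 0, 1], [0, 0, 0, 0, 0, 0, 1]]}}

```text
time_s: 8.35
ee_pos: [0.4792, -0.3241, 0.0933]
eef_rot: [3.141, -0.002, -0.154]
force: [-1.7, 1.9, 9.5]
grip_width: 0.062
grip_force: 15.0
```

Contact. Open and back off upwards.

Emit:
{"method": "play_rows", "body": {"commands": [[0, 0, -0.001, 0, 0, 0, 1], [0, 0, 0, 0, 0, 0, 0.2], [0, 0, 0, 0, 0, 0, -0.3], [0, 0, 0, 0, 0, 0, -1], [0, 0, 0, 0, 0, 0, -1], [0, 0, 0, 0, 0, 0, -1], [0, 0, 0, 0, 0, 0, -1], [0, 0, -0.01, 0, 0, 0, -1], [0, 0, -0.02, 0, 0, 0, -1], [0, 0, -0.03, 0, 0, 0, -1], [0, 0, -0.03, 0, 0, 0, -1], [0, 0, -0.03, 0, 0, 0, -1], [0, 0, -0.03, 0, 0, 0, -1], [0, 0, -0.03, 0, 0, 0, -1], [0, 0, -0.03, 0, 0, 0, -1], [0, 0, 0, 0, 0, 0, -1]]}}

```text
time_s: 9.68
ee_pos: [0.4793, -0.3245, 0.31]
eef_rot: [3.137, -0.008, -0.154]
force: [-0.1, -0.3, 1.7]
grip_width: 0.0937
grip_force: 0.0
```

```bash
cat >> h.py <<'E'
H=np.array([.580,.0198,.030]);YAW=-.15
xh=np.array([np.cos(YAW),np.sin(YAW),0]);yh=np.array([-np.sin(YAW),np.cos(YAW),0]);zh=np.array([0,0,1.])
def tab(name,th,back=0.):
    """TCP pose with the grasp point 'back' m short of the tab's grip point, tool along the plate"""
    r,a0,l0=dict(blue=(np.hypot(.002,.147),np.arctan2(.147,-.002),np.radians(20)),orange=(.148,np.arctan2(.048,-.140),np.radians(63)))[name]
    a=a0-th;l=l0-th
    u=-np.sin(l)*xh+np.cos(l)*zh
    p=H+r*(np.cos(a)*xh+np.sin(a)*zh)+u*(back-.019)
    R=Ro.from_matrix(np.c_[yh,np.cross(-u,yh),-u]);return p,R
E
python3 - <<'E'
from h import *
s,t=ctrl.camera("side"),ctrl.camera("top")
im=np.zeros((480,800,3),np.uint8);im[:,:400]=cv2.resize(s[70:214,240:360],(400,480));im[:,400:]=cv2.resize(t[190:310,370:470],(400,480))
cv2.imwrite("pics/p2.png",im)
for b in(.1,0): p,R=tab("blue",0,b);print(p,R.as_euler("xyz"));need(p,R)
p0,R0=tab("blue",0)
for n,th in(("blue",0),("orange",.75)):
    p0,R0=tab(n,th);p1,R1=tab(n,th+np.radians(3));print(n,"arc row for 3deg",R0.inv().apply(p1-p0),(R0.inv()*R1).as_rotvec(degrees=True))
E
```

```text
[0.5506 0.0242 0.2531] [2.7925 0.     1.4208]
shift(tool now) [ 0.0177 -0.3551  0.0508] turn [-15.5399  15.6933 -89.2277] shift after turn [0.355  0.0006 0.0546]
[0.5844 0.0191 0.1591] [2.7925 0.     1.4208]
shift(tool now) [ 0.0517 -0.3553  0.1448] turn [-15.5399  15.6933 -89.2277] shift after turn [0.355  0.0006 0.1546]
blue arc row for 3deg [0.     0.0062 0.0027] [ 3. -0.  0.]
orange arc row for 3deg [-0.      0.0067 -0.0009] [3. 0. 0.]
```

View pics/p2.png

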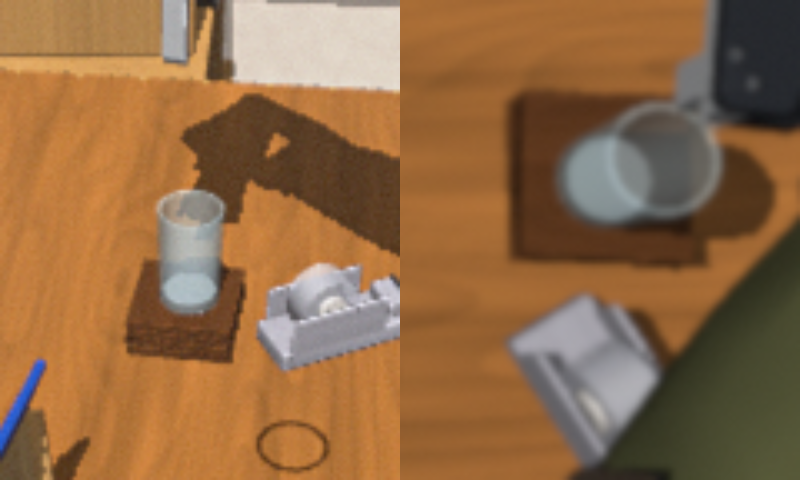

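The glass stands upright, centred on the stack (foot at about (605,180), stack centre at about (605,178) in the right crop). Now the blue tab.

Emit:
{"method": "play_rows", "body": {"commands": [[0, 0, 0, 0, 0, -6.9, 0], [0, 0, 0, 0, 0, -6.9, 0], [0, 0, 0, 0, 0, -6.9, 0], [0, 0, 0, 0, 0, -6.9, 0], [0, 0, 0, 0, 0, -6.9, 0], [0, 0, 0, 0, 0, -6.9, 0], [0, 0, 0, 0, 0, -6.9, 0], [0, 0, 0, 0, 0, -6.9, 0], [0, 0, 0, 0, 0, -6.9, 0], [0, 0, 0, 0, 0, -6.9, 0], [0, 0, 0, 0, 0, -6.9, 0], [0, 0, 0, 0, 0, -6.9, 0], [0, 0, 0, 0, 0, -7.1, 0], [0, 0, 0, -6.7, 0, 0, 0], [0, 0, 0, -6.7, 0, 0, 0], [0, 0, 0, -6.6, 0, 0, 0], [0, 0, 0, 0, 0, 0, 0]]}}

```text
time_s: 11.2
ee_pos: [0.4766, -0.3232, 0.301]
eef_rot: [2.789, -0.002, 1.413]
force: [-0.7, -1.0, 0.5]
grip_width: 0.047
grip_force: 0.0
```

Emit:
{"method": "play_rows", "body": {"commands": [[0.0237, 0, 0, 0, 0, 0, 0], [0.0237, 0, 0, 0, 0, 0, 0], [0.0237, 0, 0, 0, 0, 0, 0], [0.0237, 0, 0, 0, 0, 0, 0], [0.0237, 0, 0, 0, 0, 0, 0], [0.0237, 0, 0, 0, 0, 0, 0], [0.0237, 0, 0, 0, 0, 0, 0], [0.0237, 0, 0, 0, 0, 0, 0], [0.0237, 0, 0, 0, 0, 0, 0], [0.0237, 0, 0, 0, 0, 0, 0], [0.0237, 0, 0, 0, 0, 0, 0], [0.0237, 0, 0, 0, 0, 0, 0], [0.0237, 0, 0, 0, 0, 0, 0], [0.0237, 0, 0, 0, 0, 0, 0], [0.0237, 0, 0, 0, 0, 0, 0], [0, 0, 0, 0, 0, 0, 0], [0, 0, 0, 0, 0, 0, 0]]}}

```text
time_s: 12.62
ee_pos: [0.5336, 0.0282, 0.3022]
eef_rot: [2.795, 0.002, 1.417]
force: [0.2, -0.5, -0.3]
grip_width: 0.0469
grip_force: 0.0
```

```bash
python3 - <<'E'
from h import *
need(*tab("blue",0,0.0)); print(pose()[2]["qpos"])
s=ctrl.camera("side");cv2.imwrite("pics/b.png",cv2.resize(s[60:280,150:350],None,fx=2.5,fy=2.5))
E
```

```text
shift(tool now) [-0.0009  0.      0.1521] turn [-0.1569  0.1578 -0.182 ] shift after turn [-0.0013 -0.0004  0.1521]
[ 0.0136  0.0068  1.6714 -0.0644  1.1225  0.1852]
```

View pics/b.png

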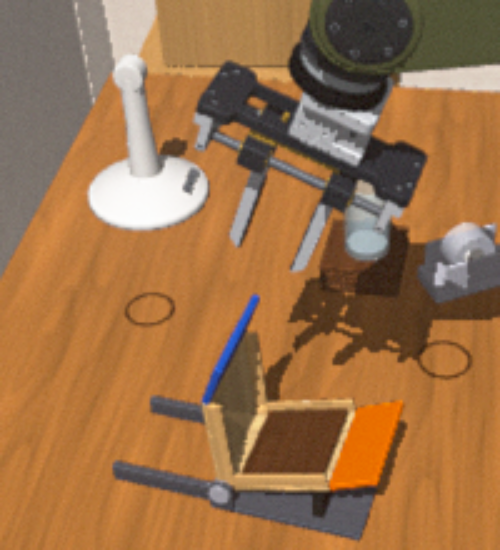

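The gripper is square to the blue tab (end at about (255,298) in the crop) with its open fingers either side of the tab's plane. Advance and pinch.

Emit:
{"method": "play_rows", "body": {"commands": [[0, 0, 0.015, 0, 0, 0, 0], [0, 0, 0.015, 0, 0, 0, 0], [0, 0, 0.015, 0, 0, 0, 0], [0, 0, 0.015, 0, 0, 0, 0], [0, 0, 0.015, 0, 0, 0, 0], [0, 0, 0.015, 0, 0, 0, 0], [0, 0, 0.015, 0, 0, 0, 0], [0, 0, 0.015, 0, 0, 0, 0], [0, 0, 0.015, 0, 0, 0, 0], [0, 0, 0.015, 0, 0, 0, 0], [0, 0, 0, 0, 0, 0, 0], [0, 0, 0, 0, 0, 0, 0]]}}

```text
time_s: 13.67
ee_pos: [0.584, 0.0184, 0.1615]
eef_rot: [2.795, 0.001, 1.414]
force: [1.4, -0.2, 0.1]
grip_width: 0.0469
grip_force: 0.0
```

Emit:
{"method": "play_rows", "body": {"commands": [[0, 0, 0, 0, 0, 0, 0.3], [0, 0, 0, 0, 0, 0, 0.6], [0, 0, 0, 0, 0, 0, 0.8], [0, 0, 0, 0, 0, 0, 1], [0, 0, 0, 0, 0, 0, 1], [0, 0, 0, 0, 0, 0, 1], [0, 0, 0, 0, 0, 0, 1], [0, 0, 0, 0, 0, 0, 1]], "force": 20}}

```text
time_s: 14.33
ee_pos: [0.5838, 0.0195, 0.1616]
eef_rot: [2.794, 0.0, 1.415]
force: [-6.7, 1.0, 1.5]
grip_width: 0.0075
grip_force: 20.0
```

```bash
python3 - <<'E'
from h import *
need(*tab("blue",0,0.0)); o=pose()[2];print(o["force"],o["moment"])
E
```

```text
shift(tool now) [-0.0003 -0.0002  0.0026] turn [-0.0993  0.1163 -0.3088] shift after turn [-0.0003 -0.0002  0.0026]
[-6.7112  1.0156  1.5178] [ 0.2977  1.4737 -0.0824]
```

Emit:
{"method": "play_rows", "body": {"commands": [[0, 0.0032, 0.0013, 1.5, 0, 0, 1], [0, 0.0063, 0.0027, 3, 0, 0, 1], [0, 0.0063, 0.0027, 3, 0, 0, 1], [0, 0.0063, 0.0027, 3, 0, 0, 1], [0, 0.0063, 0.0027, 3, 0, 0, 1], [0, 0.0063, 0.0027, 3, 0, 0, 1], [0, 0.0032, 0.0013, 1.5, 0, 0, 1], [0, 0, 0, 0, 0, 0, 1], [0, 0, 0, 0, 0, 0, 1]]}}

```text
time_s: 15.08
ee_pos: [0.6238, 0.013, 0.1535]
eef_rot: [3.108, 0.0, 1.415]
force: [-4.9, -1.1, -3.6]
grip_width: 0.0081
grip_force: 20.0
```

```bash
python3 - <<'E'
from h import *
need(*tab("blue",np.radians(18))); o=pose()[2];print(o["force"],o["moment"],o["qpos"])
E
```

```text
shift(tool now) [ 0.0001 -0.0002  0.0021] turn [-0.0698  0.0321 -0.3345] shift after turn [ 0.0001 -0.0002  0.0021]
[-4.8756 -1.1349 -3.5952] [ 0.0982  1.3787 -0.0094] [-0.0359  0.4876  1.3848 -0.0046  1.2358  0.1214]
```

Tracking well. Continue to about 42–43°.

Emit:
{"method": "play_rows", "body": {"commands": [[0, 0.0032, 0.0013, 1.5, 0, 0, 1], [0, 0.0063, 0.0027, 3, 0, 0, 1], [0, 0.0063, 0.0027, 3, 0, 0, 1], [0, 0.0063, 0.0027, 3, 0, 0, 1], [0, 0.0063, 0.0027, 3, 0, 0, 1], [0, 0.0063, 0.0027, 3, 0, 0, 1], [0, 0.0063, 0.0027, 3, 0, 0, 1], [0, 0.0063, 0.0027, 3, 0, 0, 1], [0, 0.0032, 0.0013, 1.5, 0, 0, 1], [0, 0, 0, 0, 0, 0, 1], [0, 0, 0, 0, 0, 0, 1]]}}

```text
time_s: 16.0
ee_pos: [0.6692, 0.0057, 0.1243]
eef_rot: [-2.756, 0.001, 1.415]
force: [-10.1, -0.5, -7.5]
grip_width: 0.0084
grip_force: 20.0
```

```bash
python3 - <<'E'
from h import *
need(*tab("blue",np.radians(42))); o=pose()[2];print(o["force"],o["moment"],o["qpos"])
E
```

```text
shift(tool now) [0.0006 0.     0.0015] turn [-0.1146 -0.0699 -0.3327] shift after turn [0.0006 0.     0.0015]
[-10.0721  -0.5107  -7.5201] [-0.3355  1.4721  0.1606] [-0.0603  0.9029  0.8214  0.0359  1.8016  0.0972]
```

Emit:
{"method": "play_rows", "body": {"commands": [[0, 0, 0, 0, 0, 0, 0.7], [0, 0, 0, 0, 0, 0, 0.4], [0, 0, 0, 0, 0, 0, 0], [0, 0, 0, 0, 0, 0, 0], [0, 0, 0, 0, 0, 0, 0], [0, 0, -0.01, 0, 0, 0, 0], [0, 0, -0.015, 0, 0, 0, 0], [0, 0, -0.015, 0, 0, 0, 0], [0, 0, -0.015, 0, 0, 0, 0], [0, 0, -0.015, 0, 0, 0, 0], [0, 0, -0.015, 0, 0, 0, 0], [0, 0, -0.015, 0, 0, 0, 0], [0, 0, 0, 0, 0, 0, 0], [0, 0, 0, 0, 0, 0, 0]]}}

```text
time_s: 17.17
ee_pos: [0.7073, 0.0001, 0.2183]
eef_rot: [-2.759, -0.0, 1.415]
force: [0.1, 0.9, -0.3]
grip_width: 0.047
grip_force: 0.0
```

```bash
python3 - <<'E'
from h import *
p,R=pose()[:2];print(p);need(*tab("orange",.735,.11)); print(tab("orange",.735,.11)[0],pose()[2]["qpos"])
s=ctrl.camera("side");cv2.imwrite("pics/m.png",cv2.resize(s[60:280,150:350],None,fx=2.5,fy=2.5))
E
```

```text
[0.7073 0.0001 0.2183]
shift(tool now) [-0.0009 -0.2258  0.0627] turn [-42.8059  -0.009   -0.3392] shift after turn [ 0.0004 -0.2083 -0.1075]
[0.4771 0.0354 0.2445] [-0.0646  1.0023  0.4333  0.0392  2.0869  0.1039]
```

View pics/m.png

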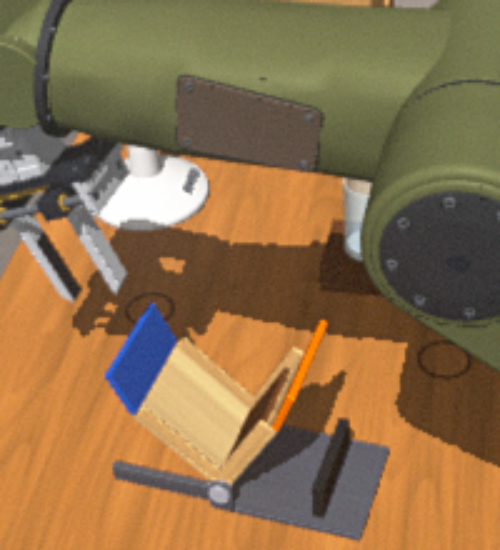

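The tray holds at about 42°: blue tab at (140,360), orange tab leaning back at (302,375), the coaster inside, and the gripper clear. Now change to the orange tab.

Emit:
{"method": "play_rows", "body": {"commands": [[0, 0, -0.02, 0, 0, 0, 0], [0, 0, -0.02, 0, 0, 0, 0], [0, 0, -0.02, 0, 0, 0, 0], [0, 0, 0, -7.1, 0, 0, 0], [0, 0, 0, -7.1, 0, 0, 0], [0, 0, 0, -7.1, 0, 0, 0], [0, 0, 0, -7.1, 0, 0, 0], [0, 0, 0, -7.1, 0, 0, 0], [0, 0, 0, -7.1, 0, 0, 0], [0, 0, -0.02, 0, 0, 0, 0], [0, 0, -0.02, 0, 0, 0, 0], [0, 0, -0.02, 0, 0, 0, 0], [0, 0, 0, 0, 0, 0, 0]]}}

```text
time_s: 18.3
ee_pos: [0.6997, -0.0005, 0.3319]
eef_rot: [2.888, -0.003, 1.413]
force: [0.9, -0.7, 0.5]
grip_width: 0.0473
grip_force: 0.0
```

Emit:
{"method": "play_rows", "body": {"commands": [[0, -0.025, 0, 0, 0, 0, 0], [0, -0.025, 0, 0, 0, 0, 0], [0, -0.025, 0, 0, 0, 0, 0], [0, -0.025, 0, 0, 0, 0, 0], [0, -0.025, 0, 0, 0, 0, 0], [0, -0.025, 0, 0, 0, 0, 0], [0, -0.025, 0, 0, 0, 0, 0], [0, -0.025, 0, 0, 0, 0, 0], [0, -0.025, 0, 0, 0, 0, 0], [0, -0.025, 0, 0, 0, 0, 0], [0, 0, 0, 0, 0, 0, 0], [0, 0, 0, 0, 0, 0, 0]]}}

```text
time_s: 19.3
ee_pos: [0.4599, 0.0377, 0.2654]
eef_rot: [2.895, -0.002, 1.414]
force: [1.1, 0.7, -0.4]
grip_width: 0.0468
grip_force: 0.0
```

```bash
python3 - <<'E'
from h import *
need(*tab("orange",.735)); print(pose()[0],pose()[2]["qpos"])
s=ctrl.camera("side")
O=mask(s,(5,200,130),(15,255,255),(250,180,300,240));m,R,c=cam("side");p,T=tab("orange",.735,.019)
q=R@p+m["tvec"];print("seen",cen(O),"expected",q[:2]/q[2]*m["fx"]+[m["cx"],m["cy"]])
cv2.imwrite("pics/o.png",cv2.resize(s[60:280,150:350],None,fx=2.5,fy=2.5))
E
```

```text
shift(tool now) [0.0004 0.0246 0.1338] turn [-6.7384  0.0028 -0.4304] shift after turn [0.0003 0.0087 0.1357]
[0.4599 0.0377 0.2654] [ 0.0275 -0.0911  1.8313 -0.0467  1.1584  0.1984]
seen [269.6741 209.5874] expected [269.2157 208.8182]
```

View pics/o.png

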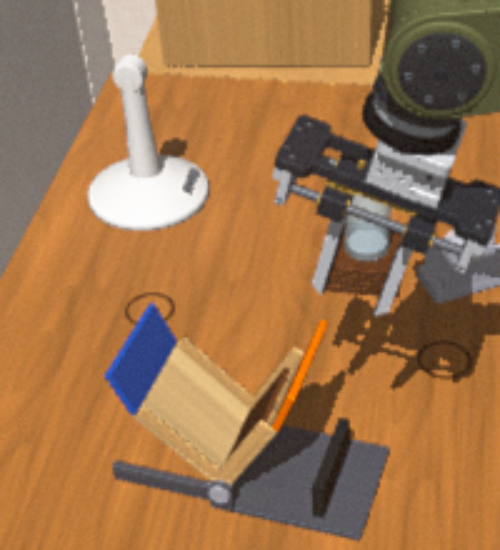

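The gripper is above the orange tab (end at (322,322) in the crop); the tab centroid at (269.7,209.6) matches the expected (269.2,208.8). Turn the missing 6.7°, shift, advance and pinch.

Emit:
{"method": "play_rows", "body": {"commands": [[0, 0, 0, -6.7, 0, 0, 0], [0, 0.0085, 0, 0, 0, 0, 0], [0, 0, 0.015, 0, 0, 0, 0], [0, 0, 0.015, 0, 0, 0, 0], [0, 0, 0, 0, 0, 0, 0], [0, 0, 0, 0, 0, 0, 0]]}}

```text
time_s: 19.85
ee_pos: [0.4794, 0.0345, 0.2403]
eef_rot: [2.781, -0.002, 1.413]
force: [-0.8, 0.5, -0.2]
grip_width: 0.0469
grip_force: 0.0
```

```bash
python3 - <<'E'
from h import *
need(*tab("orange",.735))
E
```

```text
shift(tool now) [ 0.0006 -0.0004  0.1052] turn [-0.2162  0.0734 -0.4638] shift after turn [ 0.0005 -0.0008  0.1052]
```

Emit:
{"method": "play_rows", "body": {"commands": [[0, 0, 0.015, 0, 0, 0, 0], [0, 0, 0.015, 0, 0, 0, 0], [0, 0, 0.015, 0, 0, 0, 0], [0, 0, 0.015, 0, 0, 0, 0], [0, 0, 0.015, 0, 0, 0, 0], [0, 0, 0.015, 0, 0, 0, 0], [0, 0, 0.012, 0, 0, 0, 0], [0, 0, 0, 0, 0, 0, 0], [0, 0, 0, 0, 0, 0, 0.3], [0, 0, 0, 0, 0, 0, 0.6], [0, 0, 0, 0, 0, 0, 0.8], [0, 0, 0, 0, 0, 0, 1], [0, 0, 0, 0, 0, 0, 1], [0, 0, 0, 0, 0, 0, 1], [0, 0, 0, 0, 0, 0, 1]], "force": 20}}

```text
time_s: 21.1
ee_pos: [0.5145, 0.0293, 0.1454]
eef_rot: [2.78, -0.002, 1.413]
force: [-4.8, 0.8, 5.1]
grip_width: 0.0078
grip_force: 20.0
```

```bash
python3 - <<'E'
from h import *
need(*tab("orange",.735));o=pose()[2];print(o["force"],o["moment"])
E
```

```text
shift(tool now) [ 0.0004 -0.      0.0038] turn [-0.158   0.0524 -0.455 ] shift after turn [ 0.0004 -0.      0.0038]
[-4.7817  0.7834  5.0817] [0.1857 1.1599 0.0331]
```

Emit:
{"method": "play_rows", "body": {"commands": [[0, 0.0034, -0.0004, 1.5, 0, 0, 1], [0, 0.0069, -0.0009, 3, 0, 0, 1], [0, 0.0069, -0.0009, 3, 0, 0, 1], [0, 0.0069, -0.0009, 3, 0, 0, 1], [0, 0.0069, -0.0009, 3, 0, 0, 1], [0, 0.0069, -0.0009, 3, 0, 0, 1], [0, 0.0069, -0.0009, 3, 0, 0, 1], [0, 0.0034, -0.0004, 1.5, 0, 0, 1], [0, 0, 0, 0, 0, 0, 1], [0, 0, 0, 0, 0, 0, 1]]}}

```text
time_s: 21.93
ee_pos: [0.5599, 0.022, 0.1609]
eef_rot: [-3.136, -0.002, 1.413]
force: [-2.1, -0.1, 3.7]
grip_width: 0.0082
grip_force: 20.1
```

```bash
python3 - <<'E'
from h import *
need(*tab("orange",.735+np.radians(21)));o=pose()[2];print(o["force"],o["moment"])
E
```

```text
shift(tool now) [ 0.0009 -0.0003  0.0033] turn [-0.2054 -0.1136 -0.4556] shift after turn [ 0.0009 -0.0003  0.0033]
[-2.0997 -0.102   3.6529] [ 0.0979  1.0387 -0.0159]
```

Emit:
{"method": "play_rows", "body": {"commands": [[0, 0.0046, -0.0006, 2, 0, 0, 1], [0, 0.0046, -0.0006, 2, 0, 0, 1], [0, 0.0046, -0.0006, 2, 0, 0, 1], [0, 0.0046, -0.0006, 2, 0, 0, 1], [0, 0.0046, -0.0006, 2, 0, 0, 1], [0, 0.0046, -0.0006, 2, 0, 0, 1], [0, 0.0046, -0.0006, 2, 0, 0, 1], [0, 0.0046, -0.0006, 2, 0, 0, 1], [0, 0.0046, -0.0006, 2, 0, 0, 1], [0, 0.0046, -0.0006, 2, 0, 0, 1], [0, 0.0046, -0.0006, 2, 0, 0, 1], [0, 0, 0, 0, 0, 0, 1], [0, 0, 0, 0, 0, 0, 1], [0, 0, 0, 0, 0, 0, 1]]}}

```text
time_s: 23.1
ee_pos: [0.6097, 0.0139, 0.1582]
eef_rot: [-2.753, -0.002, 1.413]
force: [-0.8, -2.5, 0.1]
grip_width: 0.0079
grip_force: 20.0
```

```bash
python3 - <<'E'
from h import *
need(*tab("orange",1.518));o=pose()[2];print(o["force"],o["moment"])
E
```

```text
shift(tool now) [0.0014 0.0036 0.002 ] turn [ 1.6968 -0.2615 -0.3751] shift after turn [0.0014 0.0036 0.0019]
[-0.7842 -2.5026  0.0763] [-0.173   0.5424  0.0586]
```

Emit:
{"method": "play_rows", "body": {"commands": [[0, 0.0023, -0.0003, 1, 0, 0, 1], [0, 0.0023, -0.0003, 1, 0, 0, 1], [0, 0, 0, 0, 0, 0, 1], [0, 0, 0, 0, 0, 0, 1]]}}

```text
time_s: 23.43
ee_pos: [0.6116, 0.0136, 0.1577]
eef_rot: [-2.71, -0.001, 1.414]
force: [-29.6, 0.8, 9.0]
grip_width: 0.0082
grip_force: 20.0
```

```bash
python3 - <<'E'
from h import *
need(*tab("orange",1.518));o=pose()[2];print(o["force"],o["moment"])
s,t=ctrl.camera("side"),ctrl.camera("top")
im=np.zeros((480,800,3),np.uint8);im[:,:400]=cv2.resize(s[100:280,170:320],(400,480));im[:,400:]=cv2.resize(t[90:270,200:350],(400,480))
cv2.imwrite("pics/e.png",im)
E
```

```text
shift(tool now) [0.0014 0.0017 0.0022] turn [-0.7693 -0.2184 -0.3483] shift after turn [0.0014 0.0017 0.0022]
[-29.6268   0.7821   8.9554] [0.0564 4.5248 0.2601]
```

On the stop (30 N reaction). I have already viewed 11 pictures, one over the limit of 10, so I'll view no more and check the rest numerically. Ease the load, let go and back out along the tab.

Emit:
{"method": "play_rows", "body": {"commands": [[0, -0.0012, 0, -0.5, 0, 0, 1], [0, 0, 0, 0, 0, 0, 1], [0, 0, 0, 0, 0, 0, 0.8], [0, 0, 0, 0, 0, 0, 0.6], [0, 0, 0, 0, 0, 0, 0.3], [0, 0, 0, 0, 0, 0, 0.2], [0, 0, 0, 0, 0, 0, 0.2], [0, 0, -0.01, 0, 0, 0, 0.2], [0, 0, -0.015, 0, 0, 0, 0.2], [0, 0, -0.02, 0, 0, 0, 0.2], [0, 0, -0.02, 0, 0, 0, 0.2], [0, 0, -0.02, 0, 0, 0, 0.2], [0, 0, -0.02, 0, 0, 0, 0.2], [0, 0, -0.02, 0, 0, 0, 0.2], [0, 0, -0.02, 0, 0, 0, 0.2], [0, 0, -0.02, 0, 0, 0, 0.2], [0, 0, 0, 0, 0, 0, 0.2]]}}

```text
time_s: 24.95
ee_pos: [0.6799, 0.0025, 0.312]
eef_rot: [-2.734, -0.003, 1.413]
force: [-0.4, 0.3, 0.3]
grip_width: 0.0374
grip_force: 0.0
```

```bash
python3 - <<'E'
from h import *
o=pose()[2];print(o["time_s"],o["ee_pos"],o["qpos"])
s,t=ctrl.camera("side"),ctrl.camera("top")
cv2.imwrite("pics/es.png",s);cv2.imwrite("pics/et.png",t)
def px(n,p):
    m,R,c=cam(n);q=R@p+m["tvec"];return q[:2]/q[2]*m["fx"]+[m["cx"],m["cy"]]
for nm,lo,hi in(("blue",(105,130,50),(130,255,255)),("orange",(3,200,130),(15,255,255))):
    p=tab({"blue":"blue","orange":"orange"}[nm],1.518,.019)[0]
    e=px("side",p).astype(int)
    try:
        c=mask(s,lo,hi,(e[0]-40,e[1]-40,e[0]+40,e[1]+40));print(nm,"seen",cen(c),"expected",px("side",p),cv2.contourArea(c))
    except Exception as x: print(nm,x)
# colours on the coaster (centre should be ~58 mm out, face ~ 15 mm above hinge) along the far leaf, side view
for x in np.arange(.01,.115,.01):
    q=px("side",H+x*xh+.014*zh).round().astype(int);print(round(x,2),q,s[q[1],q[0]], t[tuple(px("top",H+x*xh+.014*zh).round().astype(int)[::-1])])
E
```

```text
24.95 [0.6799 0.0025 0.312 ] [-0.0657  0.952   0.3188  0.0511  2.2763  0.1168]
blue seen [194.8537 226.059 ] expected [193.1359 225.7176] 584.5
orange seen [226.3473 197.4067] expected [224.8248 196.7132] 597.5
0.01 [241 234] [ 85 126 155] [ 80 120 116]
0.02 [237 234] [ 85 122 149] [ 80 119 117]
0.03 [234 233] [ 87 130 159] [ 81 119 116]
0.04 [230 232] [103 147 177] [ 80 119 116]
0.05 [227 232] [ 99 159 208] [ 80 118 116]
0.06 [223 231] [101 162 215] [ 80 118 116]
0.07 [220 230] [ 96 157 212] [ 78 118 115]
0.08 [216 229] [ 88 150 205] [ 79 119 116]
0.09 [213 229] [100 167 223] [ 78 117 115]
0.1 [209 228] [145 216 244] [ 78 117 114]
0.11 [206 227] [150 121 140] [ 79 117 115]
```

Emit:
{"method": "play_rows", "body": {"commands": [[0, 0, -0.02, 0, 0, 0, 0.2], [0.02, 0, -0.02, 0, 0, 0, 0.2], [0.025, 0, 0, 0, 0, 0, 0.2], [0.025, 0, 0, 0, 0, 0, 0.2], [0.025, 0, 0, 0, 0, 0, 0.2], [0.025, 0, 0, 0, 0, 0, 0.2], [0.025, 0, 0, 0, 0, 0, 0.2], [0.025, -0.01, 0, 0, 0, 0, 0.2], [0.025, -0.02, 0, 0, 0, 0, 0.2], [0.025, -0.02, 0, 0, 0, 0, 0.2], [0.025, -0.02, 0, 0, 0, 0, 0.2], [0.025, -0.02, 0, 0, 0, 0, 0.2], [0.025, -0.02, 0, 0, 0, 0, 0.2], [0, 0, 0, 0, 0, 0, 0.2], [0, 0, 0, 0, 0, 0, 0.2]]}}

```text
time_s: 26.3
ee_pos: [0.5963, 0.3062, 0.3684]
eef_rot: [-2.749, -0.008, 1.413]
force: [0.4, -0.5, -0.4]
grip_width: 0.0376
grip_force: 0.0
```

```bash
python3 - <<'E'
from h import *
o=pose()[2];print(o["time_s"],o["ee_pos"])
s,t=ctrl.camera("side"),ctrl.camera("top")
cv2.imwrite("pics/fs.png",s);cv2.imwrite("pics/ft.png",t)
def px(n,p):
    m,R,c=cam(n);q=R@p+m["tvec"];return q[:2]/q[2]*m["fx"]+[m["cx"],m["cy"]]
def samp(n,p):
    im=s if n=="side" else t;q=px(n,p).astype(np.float32);return cv2.getRectSubPix(im,(1,1),tuple(map(float,q)))[0,0]
for x in np.arange(.02,.156,.005): print(f"x {x:.3f}",*[samp(n,H+x*xh+y*yh+.012*zh) for n in("side","top") for y in(-.02,.02)])
for y in np.arange(-.065,.066,.005): print(f"y {y:.3f}",*[samp(n,H+.075*xh+y*yh+.012*zh) for n in("side","top")])
for nm,lo,hi in(("blue",(105,130,50),(130,255,255)),("orange",(3,200,130),(15,255,255))):
    p=tab(nm,1.518,.019)[0]
    for n,im in(("side",s),("top",t)):
        e=px(n,p).astype(int);c=mask(im,lo,hi,(e[0]-40,e[1]-40,e[0]+40,e[1]+40));print(nm,n,"seen",cen(c),"exp",px(n,p))
E
```

```text
26.3 [0.5963 0.3062 0.3684]
x 0.020 [ 67  94 115] [ 67  95 115] [54 76 93] [54 78 93]
x 0.025 [ 66  91 115] [ 71  99 122] [54 77 93] [54 77 94]
x 0.030 [ 63  96 114] [ 61  94 122] [53 76 93] [55 78 94]
x 0.035 [ 63  91 110] [ 62  96 125] [54 76 93] [55 79 94]
x 0.040 [ 65  94 112] [ 68 102 136] [55 77 93] [55 80 95]
x 0.045 [ 64  96 117] [ 63 102 134] [54 77 94] [54 79 95]
x 0.050 [ 70  98 117] [44 73 99] [45 72 99] [ 48  75 101]
x 0.055 [ 67  94 115] [ 58  88 116] [ 10  54 110] [ 11  55 108]
x 0.060 [ 69 102 124] [ 51  77 106] [  0  51 111] [  0  51 110]
x 0.065 [ 64  98 125] [ 51  77 102] [  1  52 111] [  2  52 111]
x 0.070 [ 64 101 134] [ 57  85 115] [  1  52 110] [  0  51 110]
x 0.075 [ 66 100 131] [ 58  90 119] [  2  53 111] [  1  51 110]
x 0.080 [ 57  90 118] [ 61  97 132] [  0  52 111] [  2  52 110]
x 0.085 [ 50  81 110] [ 78 124 169] [  1  52 111] [  0  53 110]
x 0.090 [ 50  80 109] [ 86 144 192] [  1  56 118] [  0  56 117]
x 0.095 [ 53  81 106] [ 81 127 172] [ 12  61 120] [ 15  67 128]
x 0.100 [ 68 103 129] [ 88 136 175] [ 48  78 109] [ 56  95 134]
x 0.105 [ 78 116 140] [ 73
[... 1186 characters left out ...]
05 [ 61  91 121] [  0  51 110]
y 0.010 [ 52  84 110] [  3  52 110]
y 0.015 [ 52  85 114] [  1  52 110]
y 0.020 [ 58  90 119] [  1  51 110]
y 0.025 [ 55  84 114] [  2  52 111]
y 0.030 [ 54  86 112] [  1  51 110]
y 0.035 [ 60  90 117] [  1  52 111]
y 0.040 [ 56  86 119] [  1  51 110]
y 0.045 [ 54  86 113] [  1  51 111]
y 0.050 [ 59  93 121] [  0  51 110]
y 0.055 [ 86 137 178] [  1  51 111]
y 0.060 [106 173 225] [  1  52 111]
y 0.065 [108 147 179] [ 12  60 118]
blue side seen [194.2492 227.9476] exp [193.1359 225.7176]
blue top seen [284.3098 140.1602] exp [283.5843 138.5687]
orange side seen [225.9796 197.9746] exp [224.8248 196.7132]
orange top seen [253.3333 155.3333] exp [277.4924 164.6524]
```

```bash
python3 - <<'E'
from h import *
s0=cv2.imread("pics/side0.png");e=cv2.imread("pics/es.png");f=cv2.imread("pics/fs.png")
print("cam",cam("side")[2],"wood lit",s0[237,265],"ply far-leaf back/near wall",s0[252,262])
def px(n,p):
    m,R,c=cam(n);q=R@p+m["tvec"];return q[:2]/q[2]*m["fx"]+[m["cx"],m["cy"]]
X=np.arange(.0,.125,.004)
for im,nm in((e,"es"),(f,"fs")):
  print(nm,"rows y=-.05.. .06, cols x=0...12 step 4mm (red; blue/red*100)")
  for y in np.arange(-.05,.061,.01):
    v=[cv2.getRectSubPix(im,(1,1),tuple(map(float,px("side",H+x*xh+y*yh+.009*zh))))[0,0].astype(int) for x in X]
    print(f"{y:+.2f}"," ".join(f"{a[2]:3d}" for a in v)); print("     "," ".join(f"{100*a[0]//max(a[2],1):3d}" for a in v))
E
```

```text
cam [0.3834 0.7456 0.8772] wood lit [ 35  61 102] ply far-leaf back/near wall [ 94 149 194]
es rows y=-.05.. .06, cols x=0...12 step 4mm (red; blue/red*100)
-0.05 170 171 168 158 152 154 153 156 159 161 160 158 155 155 151 148 154 147 186 202 230 236 221 211 218 217 218 218 174 115  84  64
       55  55  57  56  57  57  57  56  57  55  56  56  58  56  56  57  56  58  29   0   0   2  17  44  47  46  46  47  63 156 238 329
-0.04 166 160 155 155 153 154 155 158 159 154 155 156 152 149 154 162 156 147 202 243 233 243 238 218 215 241 253 255 140  47  46  51
       56  55  56  58  57  56  52  56  55  55  57  57  55  57  57  56  57  57  40  20  42  62  65  46  43  55  63  63 127 453 469 419
-0.03 153 156 157 153 157 157 157 154 156 154 151 148 155 162 156 153 197 235 219 214 220 223 222 206 200 233 254 248 131  43  44  49
       56  57  57  56  56  56  57  55  55  55  57  54  57  56  57  55  54  54  50  46  48  47  45  45  46  51  66  64 138 506 486 434
-0.02 156 156 158 158 157 155 156 154 151 148 160 162 156 151 189 224 209 214 219 219 228 226 224 208 210 234 247 253 135  40  51  52
     
[... 4853 characters left out ...]
47 228 142 129  74  47  45  47
       57  58  55  50  47  48  48  45  45  47  46  46  50  47  47  41  48  47  49  45  48  47  44  47  48  47  57  58 127 238 242 229
+0.05 186 239 225 225 228 236 235 159 132 126 130 129 129 177 235 144 123 128 123 129 173 217 196 222 158 129 126 127 130 107  57  44
       58  52  45  47  48  49  48  48  49  48  49  44  48  48  50  49  49  50  47  48  47  47  45  47  48  50  49  48  47  72 182 245
+0.06 155 119 127 210 203 131 127 126 126 129 174 203 222 217 213 219 222 218 223 220 212 222 214 208 194 131 120 125  76  93 113 155
      104 107 104  63  47  45  50  50  46  48  49  47  47  47  49  47  47  48  47  47  49  47  49  48  47  48  52  52 134 177 128  72
```

Measured numerically: a flat, straight-edged cork-coloured face covers the far leaf out to about x = 98 mm. That puts its centre about 52 mm from the hinge, against 58 mm for the middle of the leaf, well within tolerance. The tabs are at their far-stop positions and the arm is clear, so I'm handing in.

```bash
python3 -c "
from station import ctrl
print(ctrl.hand_in())"
```

```text
the job is handed in; nothing more can be done
None
```

I handed the job in at about 26 s, with no verdict shown: the glass is upright mid-stack and the tray on its far stop, but the coaster being cork up and flat (centre about 52 mm from the hinge) I checked only by pixel colours, because I had already viewed 11 pictures, one over the limit of 10.

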